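# Push the cell block into the weld fixture and close the side clamp

### The arm

A 6-joint arm with a two-finger parallel gripper is mounted at the origin on the work surface. World frame = base frame: x ahead of the robot, y to its left, z up, the work surface at z = 0. Lengths are in m, angles in degrees, forces in N, time in s.
With the tool pointing down it reaches from about 0.3 to 0.75 m from the base axis. Payload 8.5 kg.
Tool frame: the origin (TCP) lies at the very end of the fingers, on their centre line; the grasp point (between the pads) lies 19 mm behind it; z points along the fingers, y is the line along which they close (so a half turn about z gives the same grasp; the last joint's range is limited). The gripper opens to 85 mm and grips with 20 to 120 N. Pads are 22 mm wide; open, the fingers measure 114 mm over their backs; the gripper's body (76 mm by 85 mm) begins 54 mm behind the grasp point. The pads swing forward as they close: fully open they stand 13 mm farther back than shut.
Start: joints at [55.445, 21.807, 74.336, -0, 83.858, -12.336], TCP at [0.208, 0.509, 0.231] pointing down, gripper open.
Joint ranges: [-178.18, 178.18], [-50.72, 133.34], [12.68, 142.11], [-81.47, 261.47], [9.98, 163.14], [-165.26, 165.26]. Speed limits (degrees/s): [136.94, 136.94, 180, 180, 180, 180].

### API

Orientations are given as a 3x3 rotation matrix whose columns are the frame's x, y, z axes.
In Python, from rig import env gives the robot as it stands.
- The arm moves only by the tool move_arm, never from a script. Its argument "plan" is a list of rows, each a list of 7 numbers: the turn, a rotation vector about the tool's x, y, z in degrees, then the shift along the tool's x, y, z in cm, then the gripper command: -1 is shut, 1 is fully open, values between are in proportion. In form: [[ax, ay, az, tx, ty, tz, jaw], ...]. A call has 1 to 5 rows; each row is the pose to reach, as a shift and turn from the pose commanded when the call began, along the tool's axes at that moment; what a row does not reach only later rows make up. A row lasts 1/10 s, in which the tool goes at most 50 mm and 8.59 degrees, less where a joint would pass 70% of its speed; a pose out of reach is approached as far as the arm can. A call with a gripper value outside its range is refused whole. The fingers move at their own pace and stop on an object; "squeeze" is the grip in N (left out, the last holds). Time passes only in rows, so rows that repeat a pose let the fingers close. It gives the time, the measured TCP pose, the force, the opening and the grip force at its end, in the units of the state.
- env.observe(): the state, without advancing time (a new reading comes with each control period).
- env.get_image(name): name is "scene" or "top"; returns a dict with "color" (384x512x3 uint8, red, green, blue), "fov_y" (degrees; the focal length in pixels is half the picture's height over the tangent of half this angle, whatever the lens; pixels are square), "cx", "cy" (the principal point, pixels), "R" (3x3) and "t" (3): a world point X has camera coordinates R X + t. Camera axes: x right, y down, z forward; pixel columns grow to the right and rows downward; lengths in m; the calibration is good to about 2 mm. A picture is of the moment at which its call begins. There is no depth.
- env.close_job(): hands the job in; it is judged then, once.
Trained networks look in a picture, given as the dict that the camera call returned (one of the last four; its "shot" number tells which), for a name from the list of things; names that differ only in an ending like _2 or _b are one class to them, and where a whole thing is asked for, a point or a joint stands for the part that bears it (a point fixed in the world has none). Each returns a list of dicts, best first, with "conf" (0 to 1); they miss things now and then, are a little off and sometimes report something else, mostly with a low value. They report only what shows in the picture. A call takes as long as a camera call. They do not tell look-alikes from the thing itself.
- env.outline_of(target, picture): "mask" (384x512 bool, what is visible of it) and "bbox" ([centre column, centre row, width, height] in pixels, round what is visible of it).
- env.tip_of(target, picture): "pixel" ([column, row] in pixels: a listed point, or the origin of a listed thing).
The state is a dict: "time_s": time; "q": joint angles; "qvel": joint speeds; "joint_efforts": joint torques, N m; "position": TCP position; "tool_rot": TCP orientation; "ft_force": force on the tool from outside, world axes, zero at the start; "wrist_torque": the same for the moment, N m; "grip_width": finger opening in m; "gripper_force": force on a finger pad.
Only numpy, scipy, OpenCV 4.12 (cv2) and the standard library are available. Lean on these libraries where they do the work, as an engineer would, in place of code of your own. Each camera call takes 0.05 s, during which the arm holds its last target. There are 200 camera calls.

### The job

Get the blue cell block ready for welding: push it across the fixture plate until it sits square with its long side flush against the rear fence and its end flush against the end stop, and push the orange side clamp along its rail from behind until its pad is up against the block's other end. Only push, and gently, with the fingertips or the outside of the fingers: do not pinch or lift the block or the clamp, do not tip the block, and leave everything else on the bench where it is.

Things in the scene. Friction and masses are not known exactly. Their poses are not given: they have to be found in the camera images.
- blue_block: Loose battery block to push: 20 upright light-blue cells (4 x 5) in a black holder on the fixture plate. Holder 86 (x) by 106 mm (y), 36 mm high; the cells above it fill 80.5 x 101 mm, tops 68 mm above the underside. 0.9 kg, friction on the plate about 0.6. Origin: centre of the underside; y along the long side, z up. Starts turned up to 0.35 rad from the jig's axes, +x side to the rear fence.
- jig: Fixed weld fixture: alloy plate 270 (x) by 400 mm (y), 10 mm thick. Origin: centre of its underside, at bench level; +x points to the rear fence, +y to the end stop. Fence: dark bar along y, inner face at x = 70 mm, 12 mm thick, y -165 to 185 mm. End stop: dark bar along x, inner face at y = 170 mm, 14 mm thick, x -20 to 70 mm. Both 30 mm above the plate's top. Clamp rail along y at x = 108 mm.
- corner (a point): Inner corner of the fixture, where the inner faces of rear fence and end stop meet at the plate's top (10 mm above the bench); axes as the jig's. The seated block's centre lies 43 mm before the fence (-x) and 53 mm before the end stop (-y).
- clamp (a joint): Position in m of the orange side clamp along its rail: 0 is fully back (away from the end stop), it grows as the clamp slides along the jig's +y towards the end stop, limit 0.225; it reads 0.209 when the pad touches a seated block. Friction about 3 N holds it where it is left; no spring.
- clamp_back (a point): Centre of the back (-y) face of the orange clamp jaw, pushed towards +y; 29 mm above the bench, 43 mm before the fence; axes as the jig's. Face 72 mm wide (x), 2 to 48 mm above the plate's top. Jaw with its black rubber pad is 44 mm deep; pad face 44 mm to +y of this point. An arm 36 to 48 mm above the plate bridges the fence to the rail carriage (66 to 96 mm to +x). Clear for 60 mm behind it.
- pink_block: Bystander, leave alone: like the blue block (86 x 106 x 68 mm) but with pink cells, on the bench at one side. Origin at the centre of its underside.
- spare_cell: Bystander: one blue cell, 18 mm diameter, 65 mm high, standing near the plate's front left corner. Origin at the centre of its underside.
- ring_pot: Bystander: small clear jar with white cap, 40 mm diameter, 50 mm high, standing on the plate near its front right corner. Origin at the centre of its underside.
- multimeter: Bystander: yellow and black multimeter lying flat, 150 x 75 x 45 mm, on the bench at one side. Origin at the centre of its underside.
- screwdriver: Bystander: screwdriver lying on the bench to the right. Origin near its middle.
- tape_roll: Bystander: amber tape roll lying flat, 72 mm diameter, 20 mm high. Origin at the centre of its underside.
- empty_holder: Bystander: empty black cell holder lying flat, 86 x 106 x 10 mm. Origin at the centre of its underside.
Things that resemble listed ones, but are neither listed nor needed, are in the scene too. Leave any green look-alike of the blue_block alone.

How it is judged (in metres and radians):
At the end, for the whole second after the job is handed in: The blue block stands flat on the plate, within 2.5 mm of touching the rear fence and of touching the end stop, square to the fixture within 0.03 rad, and the clamp's pad is within 2.5 mm of the block's free end (clamp joint 0.2065 to 0.2115); block and clamp are at rest (x of blue_block in the frame of corner between -0.0455 and -0.0405 m and y of blue_block in the frame of corner between -0.0555 and -0.0505 m and z of blue_block in the frame of corner below 0.003 m and angle between blue_block's own z axis and vertical below 0.04 rad and angle between the y axis of blue_block and the y axis of jig, either way round below 0.03 rad and value of joint clamp between 0.2065 and 0.2115 m and linear speed of blue_block below 0.01 m/s and velocity of joint clamp between -0.01 and 0.01 m/s).
It fails at once if the blue block is lifted off the plate by more than 8 mm (z of blue_block in the frame of corner above 0.008 m).
It fails at once if the blue block is tipped by more than 0.15 rad (angle between blue_block's own z axis and vertical above 0.15 rad).
It fails at once if the clamp is pinched or pulled: the fingers press on its rubber pad with more than 3 N (contact force between the fingers and clamp_c0 above 3 N).
It fails at once if block or clamp is pushed roughly: the fingers press it with more than 60 N (contact force between the fingers and blue_block above 60 N or contact force between the fingers and clamp above 60 N).
It fails at once if anything else on the bench is moved by more than 15 mm (distance of any of pink_block, spare_cell, ring_pot, multimeter, screwdriver, tape_roll, empty_holder from where it was at the start of the episode above 0.015 m).
It also fails if it takes over 53 s, if anything falls off the work surface, if the arm or the gripper's body presses on something with over 40 N, if the wrist force passes 120 N, or if a joint passes its speed limit or range.

## Working session

There is one attempt and no reset: what is moved stays moved. The work goes in short steps, Python scripts to look and compute and a tool call to move; the robot and the scene stay as the last step left them, time stands still between calls to the robot, and variables do not carry over. Pictures are saved under pics/ and viewed, at most 10 in all, crops included, and the job is handed in when it is done.

Besides the shell and the picture viewer there is one more tool, called as a command line: name --pt "numbers of a row" for each row, then --argument value for the rest. move_arm: Moves the arm, as the interface text tells. Its arguments: {"type":"object","properties":{"plan":{"type":"array"},"squeeze":{"type":"number"}},"required":["plan"]}

```bash
ls; mkdir -p pics; python3 - <<'E'
from rig import env
import cv2,numpy as np,pickle
s=env.observe();print(s['time_s'],s['position'],s['tool_rot'],s['q'])
P={}
for n in ['top','scene']:
    p=env.get_image(n);P[n]=p
    cv2.imwrite(f'pics/{n}0.png',p['color'][:,:,::-1])
    print(n,p['fov_y'],p['cx'],p['cy'],np.round(p['R'],4).tolist(),p['t'])
    for t in ['blue_block','jig','corner','clamp_back','pink_block','ring_pot','spare_cell']:
        print(t,[(np.round(d['pixel'],1).tolist(),round(d['conf'],2)) for d in env.tip_of(t,p)])
        if t not in('corner',): print('  ',[(np.round(d['bbox'],1).tolist(),round(d['conf'],2)) for d in env.outline_of(t,p)])
pickle.dump(P,open('p0.pkl','wb'))
E
```

```text
pics
0.0 [0.2078221  0.50890424 0.23070791] [[-9.25738971e-01  3.78162238e-01 -8.24279941e-04]
 [ 3.78163014e-01  9.25738228e-01 -1.21177423e-03]
 [ 3.04820195e-04 -1.43349882e-03 -9.99998926e-01]] [ 5.54442121e+01  2.18408264e+01  7.43856713e+01 -4.88256481e-04
  8.38574707e+01 -1.23358049e+01]
top 57.86146810912641 253.08948519594728 186.2915537647206 [[-0.0248, -0.9997, 0.0054], [-0.9786, 0.0232, -0.2043], [0.2041, -0.0104, -0.9789]] [0.0114134  0.50256887 1.0684446 ]
blue_block [([292.4, 240.1], 0.96), ([241.5, 170.2], 0.89)]
   [([243.4, 167.5, 38.6, 35.0], 0.89), ([289.6, 241.4, 32.2, 32.0], 0.8), ([240.1, 163.3, 116.9, 78.6], 0.59)]
jig [([240.9, 162.1], 0.8)]
   [([239.8, 162.3, 123.3, 74.3], 0.7)]
corner [([189.7, 146.5], 0.56), ([282.7, 153.1], 0.34)]
clamp_back [([285.3, 154.0], 0.93)]
   []
pink_block [([374.4, 181.5], 0.73)]
   [([181.1, 192.4, 8.4, 6.5], 0.65), ([376.6, 181.2, 45.9, 39.0], 0.62)]
ring_pot [([186.2, 144.1], 0.66), ([286.3, 192.5], 0.54), ([146.1, 228.7], 0.3)]
   [([287.0, 192.6, 9.6, 10.8], 0.44)]
spare_cell [([181.8, 193.4], 0.46)]
   [([182.6, 192.9, 7.2, 12.6], 0.62)]
scene 45.37348584878401 253.60705401262368 194.62953471733243 [[-0.6697, 0.7426, -0.0047], [0.4868, 0.4343, -0.7579], [-0.5608, -0.5098, -0.6524]] [ 0.29391571 -0.1927721   1.48078417]
blue_block [([255.7, 170.1], 0.89), ([227.4, 235.9], 0.8)]
   [([250.6, 160.3, 42.8, 42.0], 0.92), ([168.7, 217.3, 51.4, 48.5], 0.72), ([228.9, 223.2, 54.9, 46.7], 0.55)]
jig [([226.1, 235.9], 0.23)]
   [([227.2, 255.8, 193.4, 138.2], 0.87)]
corner [([253.8, 296.1], 0.73)]
clamp_back []
   [([167.6, 218.7, 54.5, 46.2], 0.81)]
pink_block [([141.2, 155.5], 0.64)]
   [([138.3, 148.3, 40.6, 35.6], 0.93)]
ring_pot [([211.8, 192.9], 0.67)]
   [([214.7, 183.9, 17.6, 22.0], 0.58)]
spare_cell [([312.3, 251.4], 0.72), ([171.7, 210.7], 0.63)]
   [([311.2, 243.4, 13.5, 26.1], 0.47)]
```

```bash
python3 - <<'E'
import pickle,cv2
P=pickle.load(open('p0.pkl','rb'))
a=P['top']['color'][110:270,130:410,::-1]
b=P['scene']['color'][90:340,90:350,::-1]
cv2.imwrite('pics/topc.png',cv2.resize(a,None,fx=2.85,fy=2.85,interpolation=cv2.INTER_CUBIC))
cv2.imwrite('pics/scenec.png',cv2.resize(b,None,fx=2.4,fy=2.4,interpolation=cv2.INTER_CUBIC))
E
```

```text
(no output)
```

View pics/topc.png

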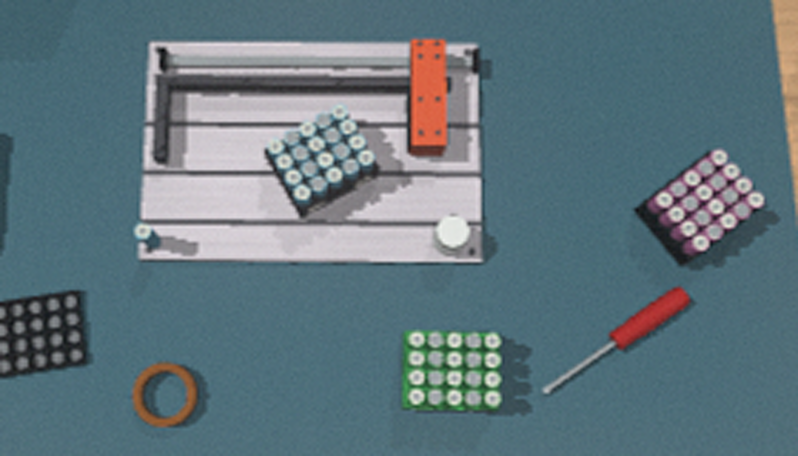

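View pics/scenec.png

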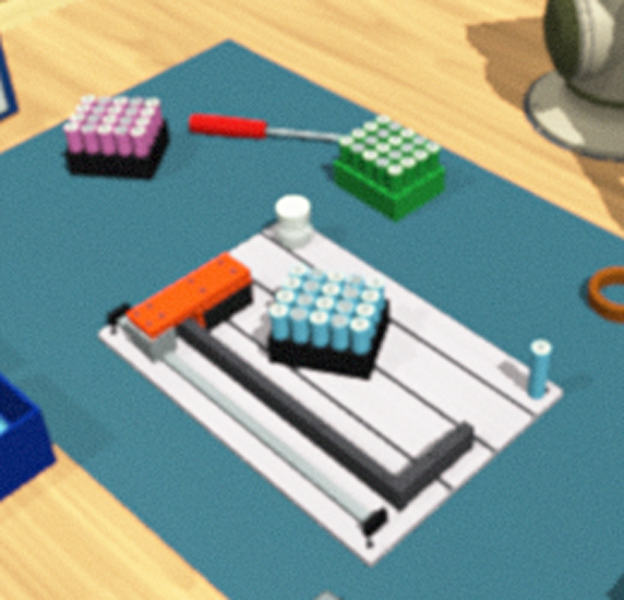

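The top picture shows the blue cells in a black holder at about (243,167), the look-alike green block at (290,241), the pink block at (376,181), the empty holder at (150,228) and the single spare cell at (182,193). I pick the one at (243,167): light-blue cells, black holder, on the plate. The orange clamp is at about (280,145) and the end stop is on the left, at (187,150). The crops confirm this. Next I fit the poses.

```bash
cat > h.py <<'E'
import numpy as np,cv2
from scipy.optimize import minimize
S=4
def proj(X,p):
    f=192/np.tan(np.radians(p['fov_y']/2)); c=np.atleast_2d(X)@np.array(p['R']).T+np.array(p['t'])
    return c[:,:2]/c[:,2:]*f+[p['cx'],p['cy']]
def unproj(px,z,p):
    f=192/np.tan(np.radians(p['fov_y']/2)); R=np.array(p['R']);C=-R.T@np.array(p['t'])
    px=np.atleast_2d(px); d=np.c_[(px-[p['cx'],p['cy']])/f,np.ones(len(px))]@R
    return C+d*((z-C[2])/d[:,2])[:,None]
def place(M,q):
    c,s=np.cos(q[2]),np.sin(q[2]); return np.c_[M[:,0]*c-M[:,1]*s+q[0],M[:,0]*s+M[:,1]*c+q[1],M[:,2]]
def box(a,b,z0,z1): return np.array([[i*a/2,j*b/2,z] for z in(z0,z1) for i,j in((-1,-1),(1,-1),(1,1),(-1,1))])
def sil(groups,q,p):
    m=np.zeros((384*S,512*S),np.uint8)
    for g in groups:
        h=cv2.convexHull(((proj(place(g,q),p)+.5)*S-.5).astype(np.float32)); cv2.fillConvexPoly(m,np.round(h*16).astype(np.int32),1,shift=4)
    return m>0
def up(m): return cv2.resize(m.astype(np.float32),None,fx=S,fy=S,interpolation=cv2.INTER_LINEAR)>.5
def fit(groups,q0,views):
    vs=[(up(m),p) for m,p in views]
    def c(q): return sum(1-(lambda a:(a&m).sum()/(a|m).sum())(sil(groups,q,p)) for m,p in vs)
    q0=np.array(q0,float); r=minimize(c,q0,method='Nelder-Mead',options=dict(initial_simplex=np.vstack([q0]+[q0+d for d in np.diag([.01,.01,.08])]),xatol=2e-4,fatol=1e-4))
    return r.x,r.fun
BLOCK=[box(.086,.106,.010,.046),box(.0805,.101,.046,.078)]
PLATE=[box(.27,.4,.010,.0101)]
def plate_mask(p):
    h=cv2.cvtColor(p['color'],cv2.COLOR_RGB2HSV); m=((h[...,1]<45)&(h[...,2]>130)).astype(np.uint8)
    m=cv2.morphologyEx(m,cv2.MORPH_CLOSE,np.ones((3,3),np.uint8))
    n,l,s,_=cv2.connectedComponentsWithStats(m)
    near=proj([[.55,.05,.01]],p)
    return m
E
python3 - <<'E'
import pickle,cv2
from h import *
from rig import env
P=pickle.load(open('p0.pkl','rb'))
print(P['top'].keys())
print('jig c',unproj([240.9,162.1],0,P['top']),'blk',unproj([241.5,170.2],.01,P['top']),unproj([227.4,235.9],.01,P['scene']))
V=[]
for n,c in (('top',(240,162)),('scene',(228,250))):
    p=P[n]; m=plate_mask(p); k,l,s,_=cv2.connectedComponentsWithStats(m)
    box_=(slice(115,212),slice(165,310)) if n=='top' else (slice(165,335),slice(120,330))
    sub=np.zeros_like(m); sub[box_]=m[box_]
    k,l,s,_=cv2.connectedComponentsWithStats(sub); big=l==1+np.argmax(s[1:,4])
    h=cv2.convexHull(np.argwhere(big)[:,::-1].astype(np.int32)); hm=np.zeros_like(m); cv2.fillConvexPoly(hm,h,1)
    print(n,s[1:,4].max(),hm.sum()); V.append((hm,p))
q0=[.6,.05,0]; q0[:2]=unproj([240.9,162.1],.01,P['top'])[0,:2]
for v in (V,V[:1],V[1:]): print('jig',fit(PLATE,q0,v))
B=[]
for n,c in (('top',(243,167)),('scene',(229,223))):
    o=[d for d in env.outline_of('blue_block',P[n]) if np.hypot(*(np.array(d['bbox'][:2])-c))<8]
    print(n,o[0]['bbox'],o[0]['conf'],o[0]['mask'].sum()); B.append((o[0]['mask'],P[n]))
b0=[*unproj([241.5,170.2],.01,P['top'])[0,:2],.35]
for v in (B,B[:1],B[1:]): print('blk',fit(BLOCK,b0,v))
E
```

```text
dict_keys(['color', 'fov_y', 'cx', 'cy', 'R', 't', 'shot'])
jig c [[0.59916306 0.03830781 0.        ]] blk [[0.56790562 0.03654297 0.01      ]] [[0.58170973 0.04230402 0.01      ]]
top 7222 9272
scene 10206 15247
jig (array([ 0.59818594,  0.04707823, -0.03371636]), np.float64(0.11749744248372107))
jig (array([ 0.59801055,  0.04563441, -0.03382003]), np.float64(0.020728321518100223))
jig (array([ 0.59994314,  0.05012455, -0.02948454]), np.float64(0.09034523160874575))
top [243.4, 167.5, 38.6, 35.0] 0.89 925
scene [228.9, 223.2, 54.9, 46.7] 0.55 1936
blk (array([0.57344774, 0.03301461, 0.49227088]), np.float64(0.156001033909261))
blk (array([0.5722694 , 0.03217048, 0.50495609]), np.float64(0.07340485601355162))
blk (array([0.57356671, 0.03502639, 0.51765098]), np.float64(0.07379477511446275))
```

```bash
cat >> h.py <<'E'
def overlay(p,items,crop,fx,fn):
    x0,y0,x1,y1=crop; im=cv2.resize(p['color'][y0:y1,x0:x1,::-1],None,fx=fx,fy=fx,interpolation=cv2.INTER_CUBIC)
    for L,q,col in items:
        u=((proj(place(L,q),p)-[x0,y0]+.5)*fx-.5); cv2.polylines(im,[np.round(u*16).astype(np.int32)],True,col,1,cv2.LINE_AA,4)
    cv2.imwrite(fn,im); return im
def rect(x0,x1,y0,y1,z): return np.array([[x0,y0,z],[x1,y0,z],[x1,y1,z],[x0,y1,z]])
E
python3 - <<'E'
import pickle
from h import *
P=pickle.load(open('p0.pkl','rb'))
J=[.598,.0465,-.0335];B=[.573,.033,.5]
it=[(rect(-.135,.135,-.2,.2,.01),J,(0,0,255)),(rect(.07,.082,-.165,.185,.04),J,(255,0,255)),(rect(-.02,.07,.17,.184,.04),J,(255,0,255)),
(rect(-.043,.043,-.053,.053,.01),B,(0,255,0)),(rect(-.04,.04,-.0505,.0505,.078),B,(0,255,255))]
a=overlay(P['top'],it,(165,115,310,210),5.4,'pics/o1.png');b=overlay(P['scene'],it,(115,165,335,340),3.5,'pics/o2.png')
E
```

```text
(no output)
```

View pics/o1.png

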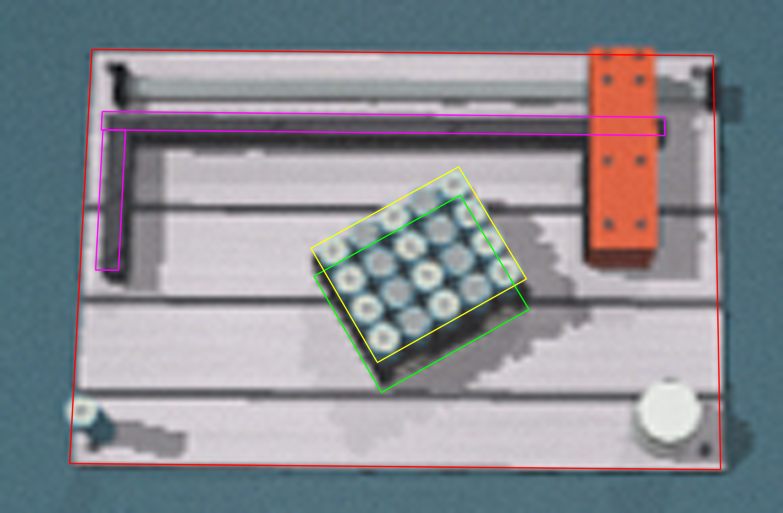

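View pics/o2.png

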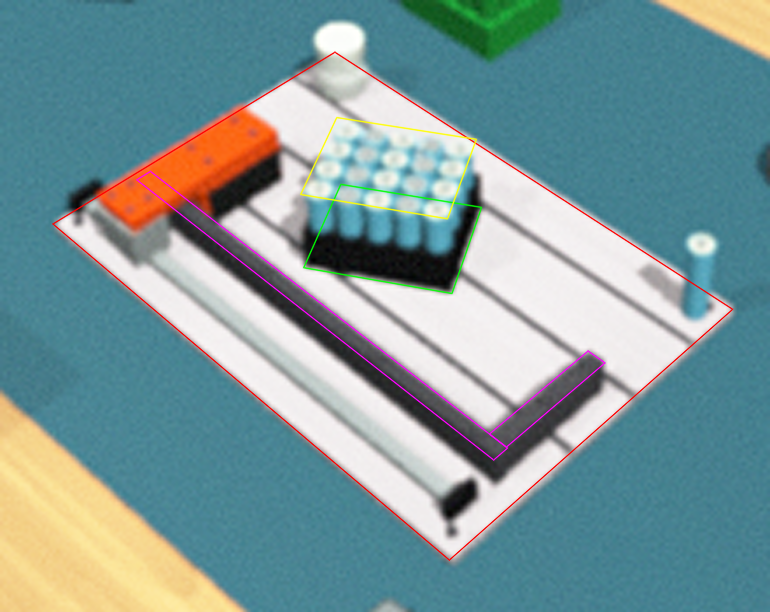

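Both overlays sit on the plate and the block to about a pixel. In jig axes the block is near (-25,-14) mm, turned about +0.53 rad.

The plan has three stages:
1. Open fingers push the long side on an arc that squares the block and ends near the fence.
2. Push the end along the fence to the stop.
3. Push the clamp from behind.

```bash
cat >> h.py <<'E'
J=np.array([.598,.0465,-.0335])
def j2w(x,y): return place(np.array([[x,y,0]])/1000.,J)[0,:2]
def w2j(X):
    d=np.array(X[:2])-J[:2]; c,s=np.cos(J[2]),np.sin(J[2]); return np.array([c*d[0]+s*d[1],-s*d[0]+c*d[1]])*1000
def rows(s,targets):
    "targets: (xj mm, yj mm, z mm, psi_jig deg) -> tool-frame [az deg, tx,ty,tz cm]"
    R=np.array(s['tool_rot']);p=np.array(s['position']); psi0=np.degrees(np.arctan2(-R[0,1],R[1,1])); o=[]
    for x,y,z,a in targets:
        w=np.r_[j2w(x,y),z/1000.]; da=(a+np.degrees(J[2])-psi0+180)%360-180
        o.append(np.round([-da,*(R.T@(w-p)*100)],2).tolist())
    return o
def status(s):
    R=np.array(s['tool_rot']); a=np.degrees(np.arctan2(-R[0,1],R[1,1])-J[2])
    print('t',round(s['time_s'],2),'jig',np.round(w2j(s['position']),1),'z',round(s['position'][2]*1000,1),'psi',round(a,1),'F',np.round(s['ft_force'],1),'w',round(s['grip_width'],3))
E
python3 - <<'E'
from h import *
from rig import env
s=env.observe();status(s)
B=np.array([-24.6,-14.3]);a=.5335;ex=np.array([np.cos(a),np.sin(a)])
for d in (90,):
    q=B-ex*d; print(q, j2w(*q)); print(rows(s,[(*q,200,30.6),(*q,120,30.6)]))
E
```

```text
t 1.5 jig [-405.3  449.3] z 231.3 psi -20.3 F [ 0.1 -0.4 -0. ] w 0.085
[-102.09291805  -60.06950571] [ 0.49395241 -0.01011633]
[[-50.9, -46.11, -37.26, 3.13], [-50.9, -46.11, -37.26, 11.13]]
```

move_arm --pt "0 0 -8 -3.7 -3 0.6 1" --pt "0 0 -16 -7.4 -6 1.2 1" --pt "0 0 -24 -11.1 -9 1.8 1" --pt "0 0 -32 -14.8 -12 2.4 1" --pt "0 0 -40 -18.5 -15 3 1"

```text
time_s: 2.0
position: [0.3149, 0.3148, 0.2036]
tool_rot: [[-0.963, -0.268, 0.0], [-0.268, 0.963, 0.0], [-0.001, 0.0, -1.0]]
ft_force: [1.9, -0.3, 0.4]
grip_width: 0.0853
gripper_force: 0.0
```

```bash
cat > g.py <<'E'
from h import *
from rig import env
import sys
s=env.observe();status(s)
T=eval(sys.argv[1]) if len(sys.argv)>1 else []
for r in rows(s,T): print(r)
E
python3 g.py "[(-102,-60,200,30.6),(-102,-60,100,30.6)]"
```

```text
t 2.0 jig [-291.9  258.7] z 203.6 psi 17.5 F [ 1.9 -0.3  0.4] w 0.085
[-13.13, -8.55, -36.1, 0.36]
[-13.13, -8.55, -36.1, 10.36]
```

move_arm --pt "0 0 -3 -1.1 -4.5 0 1" --pt "0 0 -6 -2.2 -9.2 0 1" --pt "0 0 -9 -3.4 -14 0 1" --pt "0 0 -11 -4.5 -18.6 0 1" --pt "0 0 -11 -5.6 -23.2 0 1"

```text
time_s: 2.5
position: [0.43, 0.1053, 0.2039]
tool_rot: [[-0.897, -0.443, 0.001], [-0.443, 0.897, 0.0], [-0.001, -0.0, -1.0]]
ft_force: [-0.1, 0.6, -0.2]
grip_width: 0.0853
gripper_force: 0.0
```

move_arm --pt "0 0 0 -0.5 -4 1 1" --pt "0 0 0 -1.2 -8 3 1" --pt "0 0 0 -1.7 -10.5 5 1" --pt "0 0 0 -1.7 -10.5 8 1" --pt "0 0 0 -1.7 -10.5 8 1"

```text
time_s: 3.0
position: [0.4895, 0.0203, 0.1208]
tool_rot: [[-0.897, -0.441, -0.007], [-0.441, 0.898, 0.001], [0.005, 0.004, -1.0]]
ft_force: [0.5, 0.2, -0.3]
grip_width: 0.0854
gripper_force: 0.0
```

```bash
python3 g.py "[(-102,-60,100,30.6),(-102,-60,18,30.6)]"
```

```text
t 3.0 jig [-107.5  -29.8] z 120.8 psi 28.1 F [ 0.5  0.2 -0.3] w 0.085
[-2.51, 0.92, -2.93, 2.07]
[-2.51, 0.88, -2.96, 10.27]
```

move_arm --pt "0 0 -1.2 0.4 -1.5 1 1" --pt "0 0 -2.5 0.9 -2.9 2 1" --pt "0 0 -2.5 0.9 -2.9 5 1" --pt "0 0 -2.5 0.9 -2.9 8 1" --pt "0 0 -2.5 0.9 -2.9 8 1"

```text
time_s: 3.5
position: [0.4945, -0.0087, 0.0424]
tool_rot: [[-0.877, -0.481, -0.005], [-0.481, 0.877, 0.001], [0.003, 0.003, -1.0]]
ft_force: [-0.4, -0.3, 0.0]
grip_width: 0.0853
gripper_force: 0.0
```

```bash
python3 g.py "[(-102,-60,20,30.6)]"; python3 - <<'E'
from h import *
from rig import env
p=env.get_image('top')
o=env.outline_of('blue_block',p)
for d in o: print(np.round(d['bbox'],1),round(d['conf'],2))
jr=lambda x0,x1,y0,y1,z,q:(rect(x0,x1,y0,y1,z),q,(0,255,0))
B=[.573,.033,.5]
overlay(p,[jr(-.043,.043,-.053,.053,.01,B),jr(-.0805/2,.0805/2,-.0505,.0505,.078,B)],(165,115,310,210),5.4,'pics/a1.png')
E
```

```text
t 3.5 jig [-101.6  -58.7] z 42.4 psi 30.7 F [-0.4 -0.3  0. ] w 0.085
[0.1, 0.1, -0.1, 2.24]
[293.1 241.5  24.6  31.3] 0.93
[237.3 160.6  25.4  19.2] 0.47
```

View pics/a1.png

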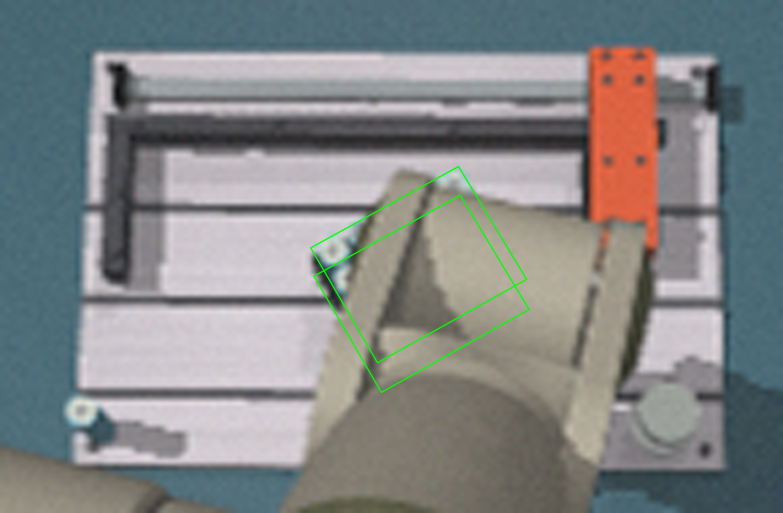

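move_arm --pt "0 0 0 0 -0.1 1.5 1" --pt "0 0 0 0 -0.1 2.6 1" --pt "0 0 0 -0.8 -0.1 2.6 1" --pt "0 0 0 -1.6 -0.1 2.6 1" --pt "0 0 0 -2.4 -0.1 2.6 1"

```text
time_s: 4.1
position: [0.5186, 0.0016, 0.0185]
tool_rot: [[-0.877, -0.481, 0.002], [-0.481, 0.877, -0.0], [-0.001, -0.001, -1.0]]
ft_force: [0.5, 0.9, -0.4]
grip_width: 0.0855
gripper_force: 0.0
```

```bash
python3 - <<'E'
from h import *
from rig import env
s=env.observe();status(s)
B=np.array([-24.6,-14.3]);a0=.5335;Rr=90.;off=54.
e=lambda a:np.array([np.cos(a),np.sin(a)])
C=B-Rr*np.array([-np.sin(a0),np.cos(a0)])
T=[(*(B-e(a0)*off),16,np.degrees(a0))]
for k in range(1,11):
    a=a0*(1-k/10); b=C+Rr*np.array([-np.sin(a),np.cos(a)]); T.append((*(b-e(a)*off),16,np.degrees(a)))
print(np.round(T,1)); 
for r in rows(s,T): print(r)
E
```

```text
t 4.1 jig [-77.9 -47.5] z 18.5 psi 30.7 F [ 0.5  0.9 -0.4] w 0.086
[[-71.1 -41.8  16.   30.6]
 [-68.3 -36.9  16.   27.5]
 [-65.2 -32.2  16.   24.5]
 [-61.9 -27.7  16.   21.4]
 [-58.4 -23.4  16.   18.3]
 [-54.6 -19.2  16.   15.3]
 [-50.7 -15.3  16.   12.2]
 [-46.5 -11.5  16.    9.2]
 [-42.1  -8.1  16.    6.1]
 [-37.6  -4.8  16.    3.1]
 [-32.8  -1.8  16.    0. ]]
[0.11, -0.87, 0.15, 0.25]
[3.17, -1.36, 0.42, 0.25]
[6.22, -1.86, 0.67, 0.25]
[9.28, -2.38, 0.89, 0.25]
[12.34, -2.9, 1.08, 0.25]
[15.39, -3.44, 1.25, 0.25]
[18.45, -3.98, 1.38, 0.25]
[21.51, -4.53, 1.49, 0.25]
[24.56, -5.09, 1.57, 0.25]
[27.62, -5.64, 1.62, 0.26]
[30.68, -6.2, 1.63, 0.26]
```

move_arm --pt "0 0 0 -0.2 0.1 0.2 1" --pt "0 0 0 -0.4 0.15 0.2 1" --pt "0 0 0 -0.6 0.15 0.2 1" --pt "0 0 0 -0.8 0.15 0.2 1" --pt "0 0 0 -0.9 0.15 0.2 1"

```text
time_s: 4.6
position: [0.5246, 0.0069, 0.0157]
tool_rot: [[-0.877, -0.481, -0.0], [-0.481, 0.877, -0.0], [0.0, -0.0, -1.0]]
ft_force: [0.3, -0.6, -0.3]
grip_width: 0.0857
gripper_force: 0.0
```

```bash
python3 g.py "[(-68.3,-36.9,16,27.5)]"
```

```text
t 4.6 jig [-72. -42.] z 15.7 psi 30.7 F [ 0.3 -0.6 -0.3] w 0.086
[3.16, -0.58, 0.25, -0.03]
```

move_arm --pt "0 0 1.5 -0.35 0.12 0 1" --pt "0 0 3 -0.65 0.25 0 1" --pt "0 0 4.5 -0.9 0.37 0 1" --pt "0 0 6 -1.15 0.5 0 1" --pt "0 0 7.5 -1.4 0.6 0 1"

```text
time_s: 5.1
position: [0.5327, 0.0188, 0.0156]
tool_rot: [[-0.932, -0.362, -0.003], [-0.362, 0.932, -0.0], [0.003, 0.001, -1.0]]
ft_force: [-5.5, -1.8, 3.6]
grip_width: 0.0853
gripper_force: 2.8
```

```bash
python3 g.py "[(-61.9,-27.7,16,21.4),(-54.6,-19.2,16,15.3)]"
```

```text
t 5.1 jig [-64.4 -29.9] z 15.6 psi 23.1 F [-5.5 -1.8  3.6] w 0.085
[1.71, -0.31, 0.1, -0.04]
[7.81, -1.32, 0.6, -0.05]
```

move_arm --pt "0 0 1.5 -0.25 0.12 0 1" --pt "0 0 3 -0.5 0.24 0 1" --pt "0 0 4.5 -0.75 0.36 0 1" --pt "0 0 6 -1.0 0.48 0 1" --pt "0 0 7.5 -1.25 0.58 0 1"

```text
time_s: 5.6
position: [0.5421, 0.0289, 0.0156]
tool_rot: [[-0.972, -0.237, -0.003], [-0.237, 0.972, 0.0], [0.003, 0.001, -1.0]]
ft_force: [-4.2, -0.8, 3.3]
grip_width: 0.0854
gripper_force: 3.0
```

move_arm --pt "0 0 1.5 -0.27 0.12 0 1" --pt "0 0 3 -0.55 0.23 0 1" --pt "0 0 4.5 -0.8 0.35 0 1" --pt "0 0 6 -1.05 0.45 0 1" --pt "0 0 7.5 -1.3 0.55 0 1"

```text
time_s: 6.1
position: [0.5534, 0.0374, 0.0156]
tool_rot: [[-0.994, -0.108, -0.003], [-0.108, 0.994, 0.0], [0.003, 0.001, -1.0]]
ft_force: [-5.9, 0.3, 3.8]
grip_width: 0.0855
gripper_force: 3.1
```

```bash
python3 g.py "[(-37.6,-4.8,16,3.1),(-32.8,-1.8,16,0)]"
```

```text
t 6.1 jig [-44.3 -10.6] z 15.6 psi 8.1 F [-5.9  0.3  3.8] w 0.086
[5.02, -0.75, 0.48, -0.04]
[8.12, -1.26, 0.71, -0.05]
```

Steady 5 N pushing force. I finish the rotation and look from the scene camera.

move_arm --pt "0 0 1.6 -0.25 0.14 0 1" --pt "0 0 3.2 -0.5 0.28 0 1" --pt "0 0 4.8 -0.75 0.42 0 1" --pt "0 0 6.4 -1.0 0.56 0 1" --pt "0 0 8 -1.25 0.7 0 1"

```text
time_s: 6.6
position: [0.5651, 0.0457, 0.0155]
tool_rot: [[-0.999, 0.032, -0.003], [0.032, 1.0, 0.0], [0.003, 0.0, -1.0]]
ft_force: [-6.5, -1.2, 3.3]
grip_width: 0.0858
gripper_force: 2.9
```

```bash
python3 g.py "[(-27,-1,16,0)]"; cat > look.py <<'E'
from h import *
from rig import env
import sys,time
def look(q0,views=('scene',)):
    V=[]
    for n in views:
        p=env.get_image(n)
        for d in env.outline_of('blue_block',p):
            u=np.array(d['bbox'][:2]); e=proj([[*j2w(*q0[:2]),.045]],p)[0]
            if np.hypot(*(u-e))<14: V.append((d['mask'],p)); print(n,round(d['conf'],2),np.round(d['bbox'],0)); break
    w=j2w(*q0[:2]); x,f=fit(BLOCK,[*w,np.radians(q0[2])+J[2]],V)
    print('block jig',np.round(w2j(x),1),'psi',round(np.degrees(x[2]-J[2]),1),'cost',round(f,3)); return V[-1][1]
if __name__=='__main__':
    p=look(eval(sys.argv[1]),eval(sys.argv[2]))
    if len(sys.argv)>3:
        it=[(rect(-.043,.027*0+.043,-.053,.053,.01),[*j2w(*eval(sys.argv[1])[:2]),J[2]],(0,255,0)),(rect(.07,.082,-.165,.185,.04),J,(255,0,255)),(rect(-.02,.07,.17,.184,.04),J,(255,0,255))]
        overlay(p,it,(115,165,335,340),3.5,sys.argv[3])
E
python3 look.py "(21,-2,0)" "('scene',)" pics/b1.png
```

```text
t 6.6 jig [-32.9  -1.9] z 15.5 psi 0.1 F [-6.5 -1.2  3.3] w 0.086
[0.11, -0.59, 0.09, -0.05]
scene 0.86 [219. 235.  59.  52.]
block jig [18.2 -1.1] psi -5.5 cost 0.128
```

View pics/b1.png

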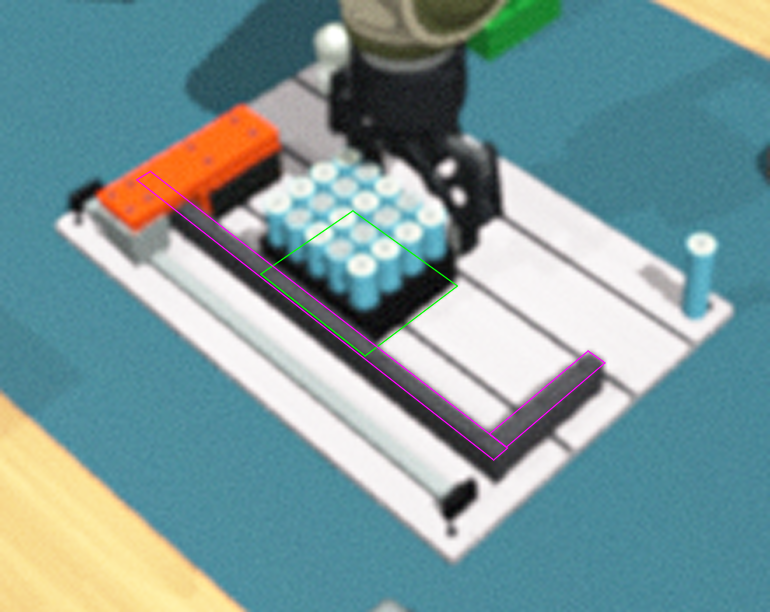

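The picture shows the block square against both fingers, with a narrow gap to the fence at about (330,310) in the crop. I close that gap slowly.

move_arm --pt "0 0 0 -0.12 0 0 1" --pt "0 0 0 -0.24 0 0 1" --pt "0 0 0 -0.36 0 0 1" --pt "0 0 0 -0.46 0 0 1" --pt "0 0 0 -0.54 0 0 1"

```text
time_s: 7.2
position: [0.5703, 0.0454, 0.0155]
tool_rot: [[-1.0, 0.03, -0.004], [0.03, 1.0, 0.0], [0.004, 0.0, -1.0]]
ft_force: [-9.3, -1.0, 6.4]
grip_width: 0.0853
gripper_force: 5.1
```

move_arm --pt "0 0 0 -0.06 0 0 1" --pt "0 0 0 -0.12 0 0 1" --pt "0 0 0 -0.18 0 0 1"

```text
time_s: 7.5
position: [0.5703, 0.0455, 0.0153]
tool_rot: [[-1.0, 0.03, -0.008], [0.03, 1.0, 0.0], [0.008, 0.0, -1.0]]
ft_force: [-17.1, -0.4, 7.6]
grip_width: 0.0859
gripper_force: 5.3
```

move_arm --pt "0 0 0 1 0 0 1" --pt "0 0 0 2 0 0 1" --pt "0 0 0 2.5 0 -2.5 1" --pt "0 0 0 2.5 0 -7 0" --pt "0 0 0 2.5 0 -11 0"

```text
time_s: 8.0
position: [0.5482, 0.0461, 0.1272]
tool_rot: [[-1.0, 0.03, 0.0], [0.03, 1.0, 0.0], [-0.0, 0.0, -1.0]]
ft_force: [0.9, -0.6, -0.2]
grip_width: 0.0591
gripper_force: 0.0
```

```bash
python3 g.py "[(27,-92,125,-90),(27,-92,16,-90)]"; python3 look.py "(27,-2,0)" "('scene',)"
```

```text
t 8.0 jig [-49.7  -2.1] z 127.2 psi 0.2 F [ 0.9 -0.6 -0.2] w 0.059
[90.17, -7.65, -9.01, 0.22]
[90.17, -7.64, -9.02, 11.12]
scene 0.94 [214. 235.  58.  47.]
block jig [24.9 -2.3] psi -3.0 cost 0.167
```

move_arm --pt "0 0 8 -1.5 -1.8 0 0" --pt "0 0 16 -3 -3.6 0 0" --pt "0 0 24 -4.6 -5.4 0 0" --pt "0 0 32 -6.1 -7.2 0 0" --pt "0 0 40 -7.65 -9 0 0"

```text
time_s: 8.6
position: [0.6225, -0.0469, 0.1247]
tool_rot: [[-0.742, 0.67, -0.001], [0.67, 0.742, 0.0], [0.001, -0.0, -1.0]]
ft_force: [0.0, 0.5, 0.3]
grip_width: 0.0427
gripper_force: 0.0
```

move_arm --pt "0 0 8.5 0 0 0 0" --pt "0 0 17 0 0 0 0" --pt "0 0 25.5 0 0 0 0" --pt "0 0 34 0 0 0 0" --pt "0 0 42.5 0 0 0 0"

```text
time_s: 9.1
position: [0.622, -0.0462, 0.1246]
tool_rot: [[-0.094, 0.996, -0.001], [0.996, 0.094, 0.0], [0.0, -0.001, -1.0]]
ft_force: [0.8, -0.1, -0.4]
grip_width: 0.0429
gripper_force: 0.0
```

```bash
python3 g.py "[(27,-92,100,-90),(27,-92,16,-90)]"
```

```text
t 9.1 jig [ 27.1 -91.8] z 124.6 psi -82.7 F [ 0.8 -0.1 -0.4] w 0.043
[7.32, -0.01, -0.01, 2.46]
[7.32, -0.02, -0.0, 10.86]
```

move_arm --pt "0 0 7 0 0 2 0" --pt "0 0 7 0 0 5 0" --pt "0 0 7 0 0 8 0" --pt "0 0 7 0 0 10.5 0" --pt "0 0 7 0 0 10.7 0"

```text
time_s: 9.6
position: [0.6202, -0.0457, 0.0149]
tool_rot: [[0.022, 1.0, -0.006], [1.0, -0.022, 0.002], [0.002, -0.006, -1.0]]
ft_force: [-0.1, 0.3, 1.5]
grip_width: 0.0426
gripper_force: 0.0
```

```bash
python3 g.py "[(27,-70,16,-90),(27,50,16,-90)]"
```

```text
t 9.6 jig [ 25.2 -91.5] z 14.9 psi -89.3 F [-0.1  0.3  1.5] w 0.043
[0.66, 2.14, 0.2, -0.11]
[0.66, 14.14, 0.34, -0.09]
```

move_arm --pt "0 0 0.6 0.7 0.1 -0.1 0" --pt "0 0 0.6 1.4 0.2 -0.1 0" --pt "0 0 0.6 2.0 0.2 -0.1 0" --pt "0 0 0.6 2.5 0.2 -0.1 0" --pt "0 0 0.6 3.0 0.2 -0.1 0"

```text
time_s: 10.1
position: [0.6254, -0.0165, 0.0206]
tool_rot: [[0.032, 0.999, 0.002], [0.999, -0.032, -0.002], [-0.002, 0.002, -1.0]]
ft_force: [-0.3, -5.7, 2.1]
grip_width: 0.0427
gripper_force: 0.1
```

move_arm --pt "0 0 0 0.5 0 0 0" --pt "0 0 0 1 0 0 0" --pt "0 0 0 1.5 0 0 0" --pt "0 0 0 2 0 0 0" --pt "0 0 0 2.5 0 0 0"

```text
time_s: 10.6
position: [0.6262, 0.0081, 0.0205]
tool_rot: [[0.032, 0.999, 0.001], [0.999, -0.032, -0.002], [-0.002, 0.001, -1.0]]
ft_force: [-0.9, -5.8, 2.9]
grip_width: 0.0431
gripper_force: 0.2
```

```bash
python3 g.py "[(27,20,16,-90),(27,45,16,-90)]"; python3 look.py "(27,21,0)" "('scene',)"
```

```text
t 10.6 jig [ 29.4 -37.4] z 20.5 psi -89.9 F [-0.9 -5.8  2.9] w 0.043
[0.07, 5.74, -0.24, 0.44]
[0.07, 8.24, -0.24, 0.43]
scene 0.65 [225. 240.  62.  48.]
block jig [22.8 27.3] psi -3.6 cost 0.167
```

move_arm --pt "0 0 0 0.6 -0.1 0.2 0" --pt "0 0 0 1.2 -0.2 0.3 0" --pt "0 0 0 1.8 -0.2 0.3 0" --pt "0 0 0 2.4 -0.2 0.3 0" --pt "0 0 0 3 -0.2 0.3 0"

```text
time_s: 11.2
position: [0.625, 0.0386, 0.0169]
tool_rot: [[0.033, 0.999, 0.001], [0.999, -0.033, -0.001], [-0.001, 0.001, -1.0]]
ft_force: [-0.0, -3.9, 0.5]
grip_width: 0.0425
gripper_force: 0.6
```

move_arm --pt "0 0 0 0.6 0 0 0" --pt "0 0 0 1.2 0 0 0" --pt "0 0 0 1.8 0 0 0" --pt "0 0 0 2.4 0 0 0" --pt "0 0 0 3 0 0 0"

```text
time_s: 11.7
position: [0.626, 0.0686, 0.017]
tool_rot: [[0.033, 0.999, 0.001], [0.999, -0.033, -0.001], [-0.001, 0.001, -1.0]]
ft_force: [-0.4, -5.5, 1.9]
grip_width: 0.0428
gripper_force: 0.6
```

```bash
python3 g.py "[(27,47,18,-90)]"; python3 look.py "(27,87,0)" "('scene',)"
```

```text
t 11.7 jig [27.2 23.1] z 17.0 psi -89.9 F [-0.4 -5.5  1.9] w 0.043
[0.05, 2.39, -0.02, -0.11]
scene 0.65 [244. 254.  59.  57.]
block jig [21.1 88.7] psi -2.4 cost 0.16
```

move_arm --pt "0 0 0 0.5 0 0 0" --pt "0 0 0 1 0 0 0" --pt "0 0 0 1.5 0 0 0" --pt "0 0 0 2 0 0 0" --pt "0 0 0 2.3 0 0 0"

```text
time_s: 12.3
position: [0.6265, 0.0916, 0.0167]
tool_rot: [[0.032, 0.999, 0.0], [0.999, -0.032, -0.001], [-0.001, 0.0, -1.0]]
ft_force: [-0.6, -5.2, 1.5]
grip_width: 0.0427
gripper_force: 0.9
```

move_arm --pt "0 0 0 0.1 0 0 0" --pt "0 0 0 0.2 0 0 0" --pt "0 0 0 0.3 0 0 0" --pt "0 0 0 0.4 0 0 0" --pt "0 0 0 0.5 0 0 0"

```text
time_s: 12.8
position: [0.6267, 0.0963, 0.0167]
tool_rot: [[0.033, 0.999, 0.0], [0.999, -0.033, -0.0], [-0.0, 0.0, -1.0]]
ft_force: [-0.7, -5.4, 2.5]
grip_width: 0.0429
gripper_force: 1.0
```

```bash
python3 g.py "[(27,53,17,-90)]"
```

```text
t 12.8 jig [27.  50.8] z 16.7 psi -90.0 F [-0.7 -5.4  2.5] w 0.043
[0.05, 0.22, -0.0, -0.03]
```

move_arm --pt "0 0 0 0.08 0 0 0" --pt "0 0 0 0.16 0 0 0" --pt "0 0 0 0.24 0 0 0" --pt "0 0 0 0.32 0 0 0"

```text
time_s: 13.2
position: [0.6271, 0.0973, 0.0168]
tool_rot: [[0.032, 0.999, 0.0], [0.999, -0.032, -0.004], [-0.004, 0.0, -1.0]]
ft_force: [-1.4, -21.4, 3.3]
grip_width: 0.0429
gripper_force: 2.5
```

move_arm --pt "0 0 0 -1 0 0 0" --pt "0 0 0 -2.2 0 0 0" --pt "0 0 0 -2.2 0 -4 0" --pt "0 0 0 -2.2 0 -8 0.4" --pt "0 0 0 -2.2 0 -11 0.4"

```text
time_s: 13.7
position: [0.6263, 0.0777, 0.1289]
tool_rot: [[0.033, 0.999, 0.002], [0.999, -0.033, 0.001], [0.001, 0.002, -1.0]]
ft_force: [0.9, 0.4, -0.9]
grip_width: 0.0596
gripper_force: 0.0
```

```bash
python3 g.py "[(-75,117,125,0),(-75,117,16,0)]"
```

```text
t 13.7 jig [27.2 32.2] z 128.9 psi -90.0 F [ 0.9  0.4 -0.9] w 0.06
[-89.95, 8.49, -10.21, 0.38]
[-89.95, 8.48, -10.23, 11.28]
```

move_arm --pt "0 0 -8 1 -2.5 0 0.4" --pt "0 0 -16 2 -5 0 0.4" --pt "0 0 -24 4 -7 0 0.4" --pt "0 0 -32 6 -9 0 0.4" --pt "0 0 -40 8.5 -10.2 0 0.4"

```text
time_s: 14.2
position: [0.5254, 0.1665, 0.1267]
tool_rot: [[-0.621, 0.783, -0.001], [0.783, 0.621, 0.001], [0.001, -0.0, -1.0]]
ft_force: [0.1, 0.1, 0.2]
grip_width: 0.0602
gripper_force: 0.0
```

move_arm --pt "0 0 -8.5 0 0 0 0.4" --pt "0 0 -17 0 0 0 0.4" --pt "0 0 -25.5 0 0 0 0.4" --pt "0 0 -34 0 0 0 0.4" --pt "0 0 -42.5 0 0 0 0.4"

```text
time_s: 14.7
position: [0.5267, 0.1662, 0.1265]
tool_rot: [[-0.988, 0.157, -0.0], [0.157, 0.988, 0.001], [0.001, 0.001, -1.0]]
ft_force: [-0.1, -0.1, -0.3]
grip_width: 0.0594
gripper_force: 0.0
```

```bash
python3 g.py "[(-70,117,16,0)]"; python3 look.py "(27,117,0)" "('scene',)" pics/c1.png
```

```text
t 14.7 jig [-75.3 117.2] z 126.5 psi -7.1 F [-0.1 -0.1 -0.3] w 0.059
[-7.09, -0.54, 0.03, 11.05]
scene 0.94 [253. 260.  62.  51.]
block jig [ 11.7 105.6] psi 5.2 cost 0.216
```

View pics/c1.png

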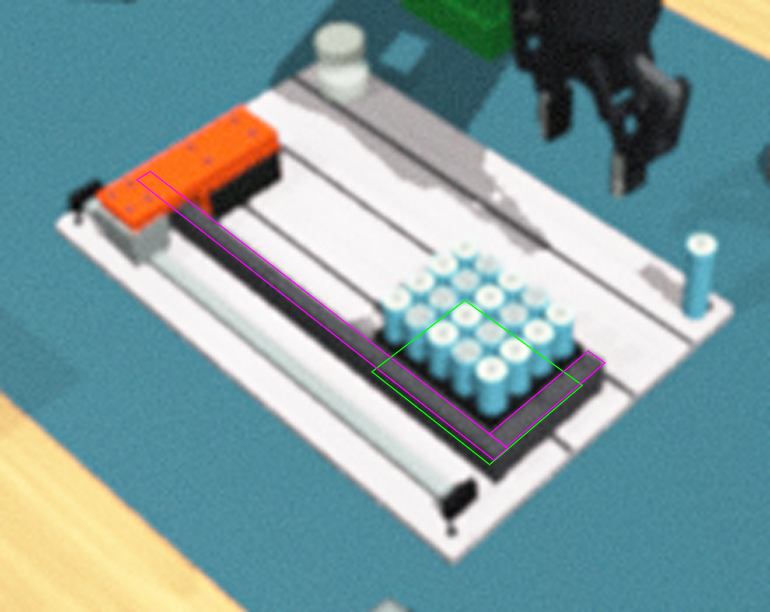

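The picture shows the block in the corner, around (490,400), apparently flush on both sides. A gentle push towards the fence makes sure of it.

move_arm --pt "0 0 -7 0 0 3 0.4" --pt "0 0 -7 0 0 7 0.4" --pt "0 0 -7 0 0 10 0.4" --pt "0 0 -7 0 0 11 0.4" --pt "0 0 -7 -1 0 11 0.4"

```text
time_s: 15.3
position: [0.5358, 0.1646, 0.0159]
tool_rot: [[-0.999, 0.043, -0.003], [0.043, 0.999, -0.0], [0.003, -0.0, -1.0]]
ft_force: [1.1, 0.4, 0.1]
grip_width: 0.0594
gripper_force: 0.0
```

```bash
python3 g.py "[(-32,117,16,0),(-28,117,16,0)]"
```

```text
t 15.3 jig [-66.2 116. ] z 15.9 psi -0.6 F [1.1 0.4 0.1] w 0.059
[-0.55, -3.41, 0.13, -0.03]
[-0.55, -3.81, 0.14, -0.03]
```

move_arm --pt "0 0 -0.6 -0.8 0 0 0.4" --pt "0 0 -0.6 -1.6 0.1 0 0.4" --pt "0 0 -0.6 -2.4 0.1 0 0.4" --pt "0 0 -0.6 -3 0.1 0 0.4" --pt "0 0 -0.6 -3.2 0.1 0 0.4"

```text
time_s: 15.8
position: [0.5696, 0.1643, 0.0169]
tool_rot: [[-1.0, 0.031, 0.001], [0.031, 1.0, 0.0], [-0.001, 0.0, -1.0]]
ft_force: [0.3, -0.3, 0.3]
grip_width: 0.0601
gripper_force: 0.0
```

move_arm --pt "0 0 0 -0.1 0 0 0.4" --pt "0 0 0 -0.2 0 0 0.4" --pt "0 0 0 -0.3 0 0 0.4" --pt "0 0 0 -0.4 0 0 0.4" --pt "0 0 0 -0.5 0 0 0.4"

```text
time_s: 16.3
position: [0.5732, 0.1642, 0.0166]
tool_rot: [[-1.0, 0.03, -0.001], [0.03, 1.0, -0.0], [0.001, -0.0, -1.0]]
ft_force: [-4.8, 0.8, 3.1]
grip_width: 0.0599
gripper_force: 2.3
```

```bash
python3 g.py "[(-28,117,16,0)]"
```

```text
t 16.3 jig [-28.7 116.8] z 16.6 psi 0.2 F [-4.8  0.8  3.1] w 0.06
[0.17, -0.07, 0.02, 0.06]
```

move_arm --pt "0 0 0 -0.08 0 0 0.4" --pt "0 0 0 -0.16 0 0 0.4" --pt "0 0 0 -0.24 0 0 0.4" --pt "0 0 0 -0.3 0 0 0.4"

```text
time_s: 16.7
position: [0.5737, 0.1642, 0.0165]
tool_rot: [[-1.0, 0.03, -0.007], [0.03, 1.0, -0.0], [0.007, -0.001, -1.0]]
ft_force: [-15.8, -0.5, 9.5]
grip_width: 0.06
gripper_force: 6.4
```

move_arm --pt "0 0 0 1 0 0 0.4" --pt "0 0 0 2.2 0 0 0.4" --pt "0 0 0 2.5 0 -4 0" --pt "0 0 0 2.5 0 -8 -0.3" --pt "0 0 0 2.5 0 -11.5 -0.3"

```text
time_s: 17.2
position: [0.5517, 0.1649, 0.1336]
tool_rot: [[-1.0, 0.031, 0.001], [0.031, 1.0, 0.0], [-0.001, 0.0, -1.0]]
ft_force: [0.7, -0.2, 0.3]
grip_width: 0.0298
gripper_force: 0.0
```

```bash
python3 g.py "[(27,-222,125,-90),(27,-222,22,-90)]"
```

```text
t 17.2 jig [-50.3 116.8] z 133.6 psi 0.2 F [ 0.7 -0.2  0.3] w 0.03
[90.16, -7.63, -33.9, 0.86]
[90.16, -7.61, -33.9, 11.16]
```

move_arm --pt "0 0 8 -1 -3.6 0 -0.3" --pt "0 0 16 -2 -7.5 0 -0.3" --pt "0 0 24 -3 -11.5 0 -0.3" --pt "0 0 32 -4 -15.5 0 -0.3" --pt "0 0 40 -5 -19.5 0 -0.3"

```text
time_s: 17.7
position: [0.5959, -0.0332, 0.1317]
tool_rot: [[-0.742, 0.67, 0.001], [0.67, 0.742, -0.0], [-0.001, 0.0, -1.0]]
ft_force: [0.3, -0.4, 0.4]
grip_width: 0.0298
gripper_force: 0.0
```

```bash
python3 g.py "[(27,-222,125,-90),(27,-222,22,-90)]"
```

```text
t 17.7 jig [  0.6 -79.8] z 131.7 psi -40.2 F [ 0.3 -0.4  0.4] w 0.03
[49.83, -11.19, -9.16, 0.67]
[49.83, -11.19, -9.17, 10.97]
```

move_arm --pt "0 0 8.5 -2.3 -1.9 0 -0.3" --pt "0 0 17 -4.6 -3.8 0 -0.3" --pt "0 0 25.5 -7 -5.7 0 -0.3" --pt "0 0 34 -9.2 -7.6 0 -0.3" --pt "0 0 42.5 -11.2 -9.2 0 -0.3"

```text
time_s: 18.2
position: [0.618, -0.1764, 0.1315]
tool_rot: [[-0.093, 0.996, 0.0], [0.996, 0.093, -0.0], [-0.0, 0.0, -1.0]]
ft_force: [0.7, 0.5, -0.3]
grip_width: 0.0301
gripper_force: 0.0
```

move_arm --pt "0 0 7 0 0 2 -0.3" --pt "0 0 7 0 0 4 -0.3" --pt "0 0 7 0 0 4 -0.3"

```text
time_s: 18.5
position: [0.6167, -0.1745, 0.0889]
tool_rot: [[0.022, 1.0, -0.004], [1.0, -0.022, 0.002], [0.002, -0.005, -1.0]]
ft_force: [0.2, -0.1, -0.5]
grip_width: 0.03
gripper_force: 0.0
```

```bash
python3 g.py "[(27,-222,22,-90)]"; python3 - <<'E'
from h import *
from rig import env
for n in('scene','top'):
    p=env.get_image(n)
    for d in env.tip_of('clamp_back',p): print(n,round(d['conf'],2),w2j(unproj(d['pixel'],.029,p)[0]))
it=[(rect(-.009,.063,-.189,-.145,.058),J,(0,255,0)),(rect(-.009,.063,-.189,-.145,.012),J,(0,255,255))]
p=env.get_image('scene'); overlay(p,it,(115,165,335,340),3.5,'pics/d1.png')
E
```

```text
t 18.5 jig [  26.1 -220.2] z 88.9 psi -89.4 F [ 0.2 -0.1 -0.5] w 0.03
[0.65, -0.19, 0.12, 6.69]
scene 0.71 [  32.29047039 -161.86522703]
top 0.9 [  26.1993577  -164.88243175]
top 0.74 [ 56.96743141 161.35452333]
```

View pics/d1.png

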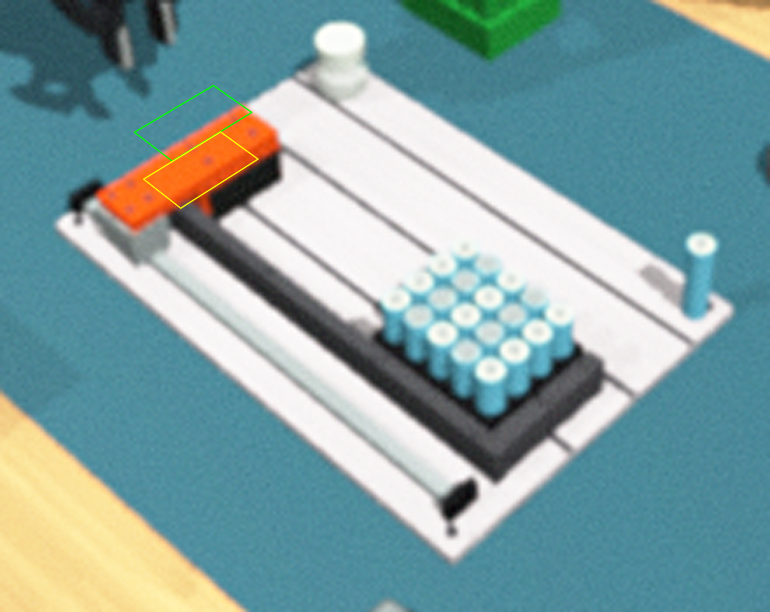

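The clamp's back is at about y = -164 (joint about 0.025), the fingers are clear behind it at top left, and the block sits in the corner. Next is down, then the push.

move_arm --pt "0 0 0.6 0 0.1 3 -0.3" --pt "0 0 0.6 0 0.1 6 -0.3" --pt "0 0 0.6 0.7 0.2 6.6 -0.3" --pt "0 0 0.6 1.5 0.2 6.6 -0.3" --pt "0 0 0.6 2.5 0.2 6.6 -0.3"

```text
time_s: 19.25
position: [0.6215, -0.1494, 0.0274]
tool_rot: [[0.032, 0.999, 0.002], [0.999, -0.032, -0.001], [-0.001, 0.002, -1.0]]
ft_force: [0.3, -0.4, 0.9]
grip_width: 0.0298
gripper_force: 0.0
```

```bash
python3 g.py "[(27,-170,22,-90),(27,0,22,-90)]"
```

```text
t 19.25 jig [  30. -195.] z 27.4 psi -89.9 F [ 0.3 -0.4  0.9] w 0.03
[0.07, 2.5, -0.3, 0.53]
[0.07, 19.5, -0.28, 0.52]
```

move_arm --pt "0 0 0 0.5 -0.1 0.2 -0.3" --pt "0 0 0 1 -0.2 0.4 -0.3" --pt "0 0 0 1.5 -0.25 0.4 -0.3" --pt "0 0 0 2 -0.25 0.4 -0.3" --pt "0 0 0 2.5 -0.25 0.4 -0.3"

```text
time_s: 19.75
position: [0.619, -0.1245, 0.0218]
tool_rot: [[0.032, 0.999, 0.0], [0.999, -0.032, -0.0], [-0.0, 0.0, -1.0]]
ft_force: [0.4, -0.1, -0.1]
grip_width: 0.0302
gripper_force: 0.0
```

move_arm --pt "0 0 0 0.6 0 0 -0.3" --pt "0 0 0 1.2 0 0 -0.3" --pt "0 0 0 1.8 0 0 -0.3" --pt "0 0 0 2.4 0 0 -0.3" --pt "0 0 0 3 0 0 -0.3"

```text
time_s: 20.25
position: [0.6199, -0.0944, 0.0217]
tool_rot: [[0.032, 0.999, -0.0], [0.999, -0.032, -0.0], [-0.0, 0.0, -1.0]]
ft_force: [-0.4, -3.4, 2.0]
grip_width: 0.0298
gripper_force: 1.6
```

```bash
python3 g.py "[(27,-100,22,-90),(27,0,22,-90)]"
```

```text
t 20.25 jig [  26.6 -140.1] z 21.7 psi -89.9 F [-0.4 -3.4  2. ] w 0.03
[0.06, 4.01, 0.05, -0.03]
[0.06, 14.01, 0.06, -0.03]
```

move_arm --pt "0 0 0 0.7 0 0 -0.3" --pt "0 0 0 1.4 0 0 -0.3" --pt "0 0 0 2.1 0 0 -0.3" --pt "0 0 0 2.8 0 0 -0.3" --pt "0 0 0 3.5 0 0 -0.3"

```text
time_s: 20.75
position: [0.621, -0.0592, 0.0216]
tool_rot: [[0.032, 0.999, -0.0], [0.999, -0.032, 0.0], [0.0, -0.0, -1.0]]
ft_force: [-1.3, -3.4, 2.8]
grip_width: 0.0301
gripper_force: 1.6
```

move_arm --pt "0 0 0 0.7 0 0 -0.3" --pt "0 0 0 1.4 0 0 -0.3" --pt "0 0 0 2.1 0 0 -0.3" --pt "0 0 0 2.8 0 0 -0.3" --pt "0 0 0 3.5 0 0 -0.3"

```text
time_s: 21.25
position: [0.622, -0.0243, 0.0216]
tool_rot: [[0.032, 0.999, -0.0], [0.999, -0.032, 0.0], [0.0, -0.0, -1.0]]
ft_force: [-1.3, -3.6, 2.5]
grip_width: 0.0298
gripper_force: 1.6
```

move_arm --pt "0 0 0 0.7 0 0 -0.3" --pt "0 0 0 1.4 0 0 -0.3" --pt "0 0 0 2.1 0 0 -0.3" --pt "0 0 0 2.8 0 0 -0.3" --pt "0 0 0 3.5 0 0 -0.3"

```text
time_s: 21.75
position: [0.6231, 0.0107, 0.0215]
tool_rot: [[0.032, 0.999, -0.0], [0.999, -0.032, 0.0], [0.0, -0.0, -1.0]]
ft_force: [-2.3, -3.0, 1.1]
grip_width: 0.03
gripper_force: 1.6
```

```bash
python3 g.py "[(27,0,22,-90),(27,8,22,-90)]"
```

```text
t 21.75 jig [ 26.3 -34.9] z 21.5 psi -89.9 F [-2.3 -3.   1.1] w 0.03
[0.06, 3.49, 0.07, -0.05]
[0.06, 4.29, 0.07, -0.05]
```

move_arm --pt "0 0 0 0.7 0 0 -0.3" --pt "0 0 0 1.4 0 0 -0.3" --pt "0 0 0 2.1 0 0 -0.3" --pt "0 0 0 2.8 0 0 -0.3" --pt "0 0 0 3.4 0 0 -0.3"

```text
time_s: 22.25
position: [0.6243, 0.0448, 0.0215]
tool_rot: [[0.032, 0.999, -0.0], [0.999, -0.032, 0.0], [0.0, -0.0, -1.0]]
ft_force: [-2.2, -3.3, 0.3]
grip_width: 0.0299
gripper_force: 1.6
```

move_arm --pt "0 0 0 0.15 0 0 -0.3" --pt "0 0 0 0.3 0 0 -0.3" --pt "0 0 0 0.45 0 0 -0.3" --pt "0 0 0 0.58 0 0 -0.3" --pt "0 0 0 0.7 0 0 -0.3"

```text
time_s: 22.75
position: [0.6245, 0.051, 0.0215]
tool_rot: [[0.033, 0.999, -0.0], [0.999, -0.033, 0.0], [0.0, -0.0, -1.0]]
ft_force: [-2.8, -2.0, -0.3]
grip_width: 0.0303
gripper_force: 1.5
```

```bash
python3 g.py "[(27,8,22,-90)]"
```

```text
t 22.75 jig [26.4  5.4] z 21.5 psi -90.0 F [-2.8 -2.  -0.3] w 0.03
[0.05, 0.26, 0.06, -0.05]
```

move_arm --pt "0 0 0 0.08 0 0 -0.3" --pt "0 0 0 0.16 0 0 -0.3" --pt "0 0 0 0.24 0 0 -0.3" --pt "0 0 0 0.3 0 0 -0.3" --pt "0 0 0 0.36 0 0 -0.3"

```text
time_s: 23.25
position: [0.6247, 0.0533, 0.0216]
tool_rot: [[0.032, 0.999, -0.0], [0.999, -0.032, -0.002], [-0.002, -0.0, -1.0]]
ft_force: [-3.1, -12.4, -0.1]
grip_width: 0.0297
gripper_force: 6.2
```

move_arm --pt "0 0 0 0.06 0 0 -0.3" --pt "0 0 0 0.1 0 0 -0.3"

```text
time_s: 23.45
position: [0.6246, 0.0533, 0.0216]
tool_rot: [[0.032, 0.999, -0.001], [0.999, -0.032, -0.004], [-0.004, -0.001, -1.0]]
ft_force: [-3.9, -16.9, -0.2]
grip_width: 0.0297
gripper_force: 8.3
```

move_arm --pt "0 0 0 -0.5 0 0 -0.3" --pt "0 0 0 -1.5 0 0 -0.3" --pt "0 0 0 -3.5 0 -1 -0.3" --pt "0 0 0 -6 0 -6 -0.3" --pt "0 0 0 -8 0 -11 -0.3"

```text
time_s: 23.95
position: [0.622, -0.0215, 0.1232]
tool_rot: [[0.033, 0.999, -0.001], [0.999, -0.033, 0.001], [0.001, -0.001, -1.0]]
ft_force: [0.9, 0.7, 0.3]
grip_width: 0.03
gripper_force: 0.0
```

```bash
python3 g.py; python3 - <<'E'
from h import *
from rig import env
p=env.get_image('scene')
for d in env.tip_of('clamp_back',p): print(round(d['conf'],2),w2j(unproj(d['pixel'],.029,p)[0]))
a=overlay(p,[],(195,215,290,315),5.5,'pics/e1.png')
E
```

```text
t 23.95 jig [ 26.2 -67.2] z 123.2 psi -89.9 F [0.9 0.7 0.3] w 0.03
0.85 [25.10777798 16.59555287]
```

View pics/e1.png

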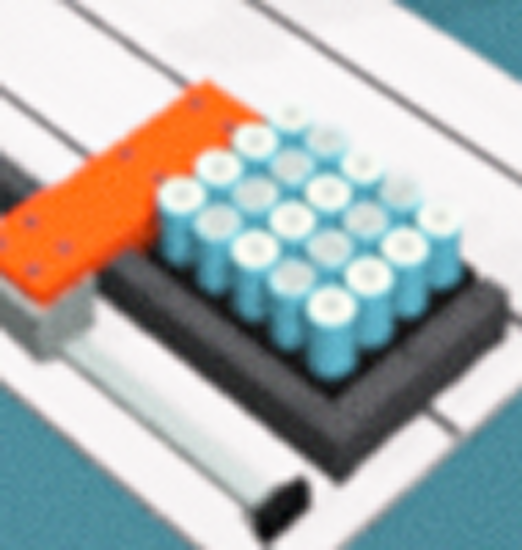

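The block sits square in the corner at (330,380) in the crop, with the clamp against its free end at (200,160). The end forces showed solid contact on the fence, the end stop and the clamp, so I hand in.

```bash
python3 -c "
from rig import env
print(env.close_job())"
```

```text
the job is handed in; nothing more can be done
None
```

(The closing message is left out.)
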